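# Hold the UV wand over the open lens well

## Task

Pick up the white UV wand and hold it level and still, lamp facing down, about 6 cm above the rim of the open well of the pink lens tray for a good two seconds, without touching the tray. Then lay the wand, lamp side down, lengthwise on the middle of the dark charging pad and let go.

Things in the scene. Friction and masses are not known exactly. Their poses are not given: they have to be found in the camera images.
- wand: Loose white UV wand, 130 g, 170 mm long, lying lamp down. Origin: mid-length on the flat underside; +x to the lamp head, +z up. Handle 30 mm wide, 30 high, x = -85 to +25 mm; head 44 wide, 18 high, x = +20 to +85 mm, with violet band and top patch. Centre of mass near x = -2 mm; gripping across the handle at x = -10 mm clears the head. The teal toothbrush is not it.
- wand_lamp (a point): Centre of the wand's lamp window, on the underside of the head: 53 mm along the wand's +x from its origin, at underside level. Axes as the wand's.
- tray: Pink lens tray, fixed, 44 x 80 x 18 mm high, any yaw. Origin: underside, straight below the centre of the OPEN white-bottomed well (28 mm wide, rim at z = 18 mm). The other well, 38 mm to -y, is under a shut lid (top z = 23 mm). The open lid, hinged at the +x edge, leans back, up to 60 mm high and 70 mm out from the origin. The mint green tray is not it.
- pad: Dark grey flat charging pad with two thin chrome lines, fixed to the counter, 190 mm along its x, 80 mm along its y, 6 mm high, no rim. Origin: centre of its underside (counter level); the wand lies along its x either way round.
Mind the look-alikes: they are no part of the job. Of the things shaped like the wand, the white one is meant. There is more than one size of the tray; the job needs the smaller.

How it is judged:
On the way:
1. the lamp is held still over the open well of the pink tray: within 18 mm of its centre line, 32 to 92 mm above its rim, level within 12 degrees, for 1.5 s (horizontal distance between wand_lamp and tray below 0.018 m and z of wand_lamp in the frame of tray between 0.05 and 0.11 m and angle between wand's own z axis and vertical below 0.21 rad and linear speed of wand below 0.03 m/s and angular speed of wand below 0.4 rad/s), for 1.5 s.
At the end, for the whole second after the job is handed in: The wand lies flat and at rest on the charging pad, lamp side down, its middle within 25 mm of the pad's centre and its length within 15 degrees of the pad's (either way round), let go (horizontal distance between wand and pad below 0.025 m and angle between the x axis of wand and the x axis of pad, either way round below 0.26 rad and z of wand in the frame of pad between 0.003 and 0.011 m and angle between wand's own z axis and vertical below 0.1 rad and linear speed of wand below 0.02 m/s); the robot touches nothing.
It fails at once if the pink tray or its lids are touched with more than 1 N (contact force between tray and anything else above 1 N).
It also fails if it takes over 48 s, if anything falls off the work surface, if the arm or the gripper's body presses on something with over 40 N, if the wrist force passes 120 N, or if a joint passes its speed limit or range.

## Robot

A 6-joint arm with a two-finger parallel gripper is mounted at the origin on the work surface. World frame = base frame: x ahead of the robot, y to its left, z up, the work surface at z = 0. Lengths are in m, angles in rad, forces in N, time in s.
With the tool pointing down it reaches from about 0.425 to 0.925 m from the base axis. Payload 12.5 kg.
Tool frame: the origin (TCP) lies at the very end of the fingers, on their centre line; the grasp point (between the pads) lies bot.hold_point_z behind it (bot.hold_point_z is the distance from the TCP to the grasp point, in m); z points along the fingers, x is the direction in which the jaws open and shut, and the axes are right-handed (so a half turn about z gives the same grasp; the last joint's range is limited). The gripper opens to 85 mm and grips with 20 to 120 N. Pads are 22 mm wide; open, the fingers measure 114 mm over their backs; the gripper's body (76 mm by 85 mm) begins 54 mm behind the grasp point. The pads swing forward as they close: fully open they stand 13 mm farther back than shut.
Start: joints at [1.2, 0.491, 1.559, -0, 1.092, -0.106], TCP at [0.164, 0.603, 0.231] pointing down, gripper open.
Joint ranges: [-3.1, 3.1], [-0.84, 2.19], [0.05, 2.79], [-1.13, 4.28], [0.06, 2.93], [-2.69, 2.69]. Speed limits (rad/s): [2.22, 2.22, 2.79, 3.14, 3.14, 3.14].

## Interface

Orientations are given as a unit quaternion [w, x, y, z].
In Python, from plant import bot gives the robot as it stands. The module is installed in compiled form; this text tells all that it offers.
- The arm moves only by the shell command python3 -m pendant 'ROWS'. ROWS is JSON, a list of rows, each an object of numbers: "hand": the finger opening in mm, from 0 to 85.4; "tx", "ty", "tz": the shift along the world's x, y, z in units of 50 mm (1.0 is 50 mm); "wx", "wy", "wz": the turn, a rotation vector about the world's x, y, z in units of 10 degrees (1.0 is 10 degrees). A call has 1 to 12 rows; each row shifts and turns the commanded pose from where the row before left it; what a row does not reach is not made up. A row lasts 1/8 s, in which the tool goes at most 62.5 mm and 10.7 degrees, less where a joint would pass 70% of its speed; a pose out of reach is approached as far as the arm can. A call is refused whole if a number of a shift passes 1 or a number of a turn 1, either way. A call with a gripper value outside its range is refused whole. The fingers move at their own pace and stop on an object; the grip force is fixed at half the most. Time passes only in rows, so rows that do not move let the fingers close. It gives the time, the measured TCP pose, the force and the opening at its end, in the units of the state.
- bot.sense(): the state, without advancing time (a new reading comes with each control period).
- bot.capture(name): name is "scene" or "top"; returns the picture (400x640x3 uint8, red, green, blue); there is no depth.
- bot.camera_params(name): a dict with "camera_matrix" (3x3 intrinsics, pixels), "pose" (4x4, takes a point from camera to world coordinates). Camera axes: x right, y down, z forward; pixel columns grow to the right and rows downward; lengths in m; the calibration is good to about 2 mm. A picture is of the moment at which its call begins. camera_params takes no time and is no camera call.
- bot.close_job(): hands the job in, once; it reports no verdict.
The state is a dict: "t": time; "joint_pos": joint angles; "joint_vel": joint speeds; "joint_torque": joint torques, N m; "ee_pos": TCP position; "tool_rot": TCP orientation; "force": force on the tool from outside, world axes, zero at the start; "moment": the same for the moment, N m; "opening": finger opening in m.
Only numpy, scipy, OpenCV 4.12 (cv2) and the standard library are available. Lean on these libraries where they do the work, as an engineer would, in place of code of your own. Each camera call takes 0.05 s, during which the arm holds its last target. There are 200 camera calls.

## Working session

There is one attempt and no reset: what is moved stays moved. The work goes in short steps, Python scripts to look and compute and a shell command to move; the robot and the scene stay as the last step left them, time stands still between calls to the robot, and variables do not carry over. Pictures are saved under pics/ and viewed, about 8 in all and at most 12, crops included, and the job is handed in when it is done.

```bash
mkdir -p pics; python3 - <<'E'
from plant import bot
import cv2
for n in ("top","scene"):
    p=bot.camera_params(n);print(n,p["camera_matrix"],p["pose"])
    cv2.imwrite(f"pics/{n}0.png",bot.capture(n)[:,:,::-1])
print(bot.sense(),bot.hold_point_z)
E
```

```text
top [[381.90513149   0.         317.55948722]
 [  0.         381.90513149 203.83489039]
 [  0.           0.           1.        ]] [[-0.01863879 -0.99508309  0.09727401  0.43411116]
 [-0.99982367  0.01832782 -0.0040895   0.09279494]
 [ 0.00228658 -0.09733308 -0.99524924  1.21364822]
 [ 0.          0.          0.          1.        ]]
scene [[368.77079345   0.         320.0158075 ]
 [  0.         368.77079345 198.82791725]
 [  0.           0.           1.        ]] [[ 0.15866271  0.86066547 -0.48381928  1.06233179]
 [ 0.9872526  -0.13204868  0.08885639  0.00288625]
 [ 0.01258793 -0.49175003 -0.87064542  0.94088083]
 [ 0.          0.          0.          1.        ]]
{'t': 0.1, 'joint_pos': array([ 1.20035877e+00,  4.91489579e-01,  1.55938566e+00,  1.29217759e-05,
        1.09167746e+00, -1.05614889e-01]), 'joint_vel': array([-9.42763190e-06, -2.19487309e-03, -1.57730951e-03,  2.15980589e-03,
       -7.00462975e-04,  5.52523410e-04]), 'joint_torque': array([ 2.87117706e-03, -6.19445515e+01, -2.62031633e+01, -1.09313592e-04,
        2.84205649e-03,  5.85281873e-05]), 'ee_pos': array([0.16350092, 0.60303686, 0.23079318]), 'tool_rot': array([ 2.44931950e-04,  7.94274383e-01,  6.07559029e-01, -4.12874021e-04]), 'force': array([-0.24156106, -0.52612883,  0.29627603]), 'moment': array([ 0.00404465, -0.0025477 ,  0.0161118 ]), 'opening': 0.08506793581816965} 0.0187
```

View pics/top0.png

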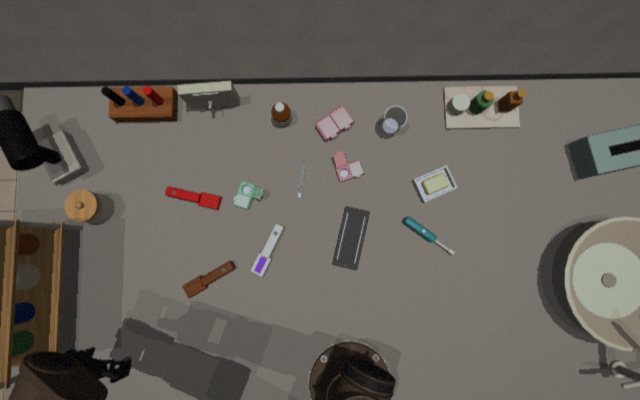

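View pics/scene0.png

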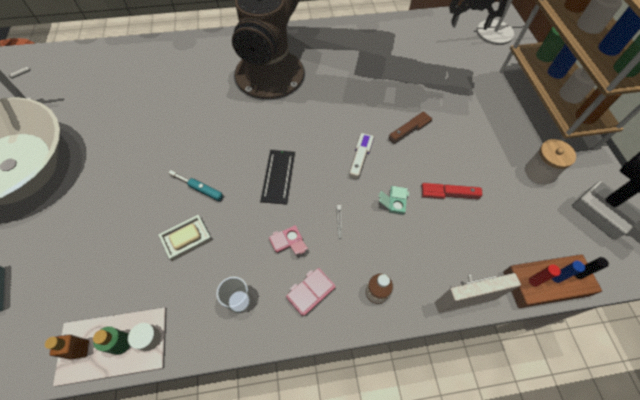

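Wand-shaped things in the top view: white with a violet band at (267,250), red (193,198) and brown (208,279). White is the one meant. The pink trays are a small one at (345,167) and a large one at (334,123), and the mint tray is at (247,195). The small pink tray fits. The pad is at (351,238). I'll confirm these in enlarged crops.

```bash
python3 - <<'E'
import cv2,numpy as np
t=cv2.imread("pics/top0.png");s=cv2.imread("pics/scene0.png")
R=lambda a:cv2.resize(a,(400,300),interpolation=cv2.INTER_CUBIC)
# top: x300..380,y105..195->  ; 80x60 5x
a=R(t[140:200,310:390]);b=cv2.resize(t[200:300,235:385],(400,267));b=np.vstack([b,np.zeros((33,400,3),np.uint8)])
c=R(s[215:275,250:330]);d=R(s[125:215,245:365+0][:90])
cv2.imwrite("pics/crop1.png",np.vstack([np.hstack([a,b]),np.hstack([c,d])]))
E
```

```text
(no output)
```

View pics/crop1.png

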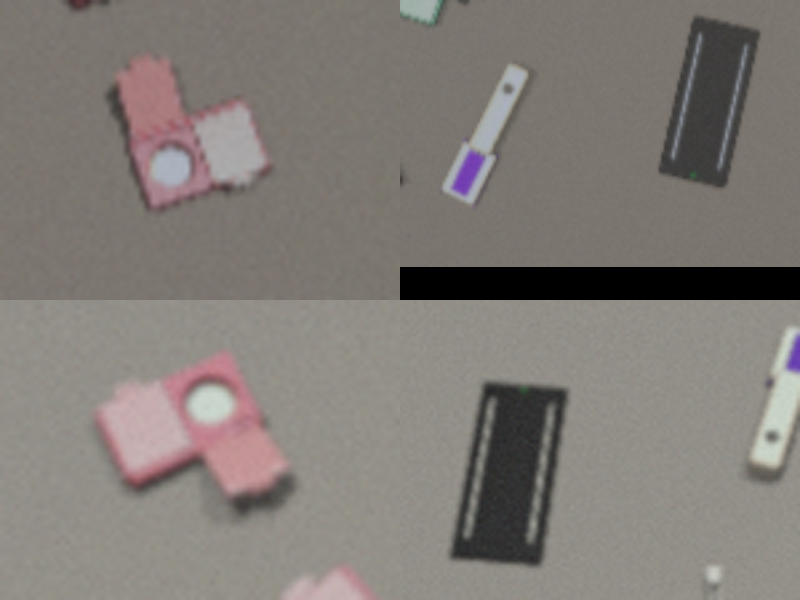

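The crops show the white wand with its violet head at lower left, at about (259,267) in top, and its handle at upper right. The small pink tray's open white well is at top (344.2,173.2) and scene (292.2,235.8). Its shut lid is on the right and its open lid at the top. Next I measure the poses.

```bash
cat > h.py <<'E'
import cv2,numpy as np
from plant import bot
from scipy.optimize import minimize
P={n:bot.camera_params(n) for n in("top","scene")}
def proj(n,X):
    p=P[n];T=np.linalg.inv(p["pose"]);c=np.atleast_2d(X)@T[:3,:3].T+T[:3,3]
    u=c@np.array(p["camera_matrix"]).T;return u[:,:2]/u[:,2:]
def back(n,uv,z):
    p=P[n];M=np.array(p["pose"]);d=M[:3,:3]@np.linalg.solve(p["camera_matrix"],[*uv,1]);o=M[:3,3];return o+d*(z-o[2])/d[2]
def box(x0,x1,w,z0,z1):return np.array([[x,y,z] for x in(x0,x1) for y in(-w/2,w/2) for z in(z0,z1)])
WAND=[box(-.085,.025,.03,0,.03),box(.02,.085,.044,0,.018)]
PAD=[box(-.095,.095,.08,0,.006)]
def sil(n,parts,q,z=0):
    R=np.array([[np.cos(q[2]),-np.sin(q[2]),0],[np.sin(q[2]),np.cos(q[2]),0],[0,0,1]]);m=np.zeros((1600,2560),np.uint8)
    for b in parts:
        h=cv2.convexHull(((proj(n,b@R.T+[q[0],q[1],z])+.5)*4).astype(np.float32)).astype(np.int32);cv2.fillConvexPoly(m,h,255)
    return cv2.resize(m,(640,400),interpolation=cv2.INTER_AREA)/255.
def fit(n,parts,mask,q0,z=0):
    f=lambda v:np.abs(sil(n,parts,[v[0]/100,v[1]/100,v[2]/10],z)-mask).sum()
    v0=np.array([q0[0]*100,q0[1]*100,q0[2]*10])
    r=minimize(f,v0,method="Nelder-Mead",options=dict(initial_simplex=v0+np.vstack([np.zeros(3),np.eye(3)*1.0])))
    return r.x*[.01,.01,.1],r.fun,mask.sum()
def mask(im,roi,kind):
    h=cv2.cvtColor(im,cv2.COLOR_BGR2HSV).astype(int);x0,x1,y0,y1=roi;g=im.astype(int)
    if kind=="pad": m=h[...,2]<85
    else: m=(h[...,2]>155)|((h[...,1]>100))
    o=np.zeros(m.shape);o[y0:y1,x0:x1]=m[y0:y1,x0:x1]
    k=np.ones((5,5),np.uint8);return cv2.morphologyEx(o.astype(np.uint8),cv2.MORPH_CLOSE,k).astype(float)
E
python3 - <<'E'
from h import *
im={n:cv2.imread(f"pics/{n}0.png") for n in P}
for n,uv in(("top",(344.2,173.2)),("scene",(292.2,235.8))):
    print(n,"well",back(n,uv,.004),back(n,uv,.018))
for kind,parts,rois,c in(("pad",PAD,dict(top=(325,378,200,275),scene=(255,300,145,208)),(351,238)),("wand",WAND,dict(top=(245,292,220,282),scene=(345,378,128,182)),(267,250))):
    q=back("top",c,0);
    for n in P:
        m=mask(im[n],rois[n],kind);print(kind,n,fit(n,parts,m,[q[0],q[1],2.8]))
E
```

```text
top well [6.49501043e-01 5.29834281e-04 4.00000000e-03] [0.6470082  0.00159767 0.018     ]
scene well [0.64572533 0.00405679 0.004     ] [0.65195077 0.0040393  0.018     ]
pad top (array([ 0.44384353, -0.01436988,  2.89335674]), np.float64(51.01960784313725), np.float64(1537.0))
pad scene (array([ 0.44149888, -0.01439451,  2.88281966]), np.float64(104.10588235294117), np.float64(1361.0))
wand top (array([0.41204382, 0.24761448, 2.6725844 ]), np.float64(155.47843137254898), np.float64(529.0))
wand scene (array([0.40590272, 0.24737138, 2.67732135]), np.float64(105.9686274509804), np.float64(483.0))
```

```bash
python3 - <<'E'
from h import *
im={n:cv2.imread(f"pics/{n}0.png") for n in P}
out=[]
for n,(x0,x1,y0,y1) in dict(top=(245,292,220,282),scene=(345,378,128,182)).items():
    bg=np.median(im[n][y0:y1,x0:x1].reshape(-1,3),0);
    d=im[n].astype(int)-bg; b=(d.max(2)>28); m=np.zeros(b.shape);m[y0:y1,x0:x1]=b[y0:y1,x0:x1]
    m=cv2.morphologyEx(m.astype(np.uint8),cv2.MORPH_CLOSE,np.ones((3,3),np.uint8)).astype(float)
    q,f,a=fit(n,WAND,m,[.408,.2475,2.675]);print(n,bg,q,f,a,sil(n,WAND,q).sum())
    v=im[n].copy();s=(sil(n,WAND,q)>.5).astype(np.uint8)
    big=cv2.resize(v[y0-5:y1+5,x0-5:x1+5],None,fx=7,fy=7);sb=cv2.resize(s[y0-5:y1+5,x0-5:x1+5],None,fx=7,fy=7,interpolation=0);mb=cv2.resize(m[y0-5:y1+5,x0-5:x1+5].astype(np.uint8),None,fx=7,fy=7,interpolation=0)
    for z,c in((sb,(0,255,0)),(mb,(0,0,255))):cv2.drawContours(big,cv2.findContours(z,0,2)[0],-1,c,1)
    out.append(cv2.copyMakeBorder(big,0,510-big.shape[0],0,0,0))
cv2.imwrite("pics/fit.png",np.hstack(out))
E
```

```text
top [112. 118. 123.] [0.41347931 0.24600701 2.67095343] 140.69411764705882 540.0 680.6941176470588
scene [137. 143. 146.] [0.39622809 0.25300214 2.69378055] 166.44313725490196 409.0 574.9411764705883
```

View pics/fit.png

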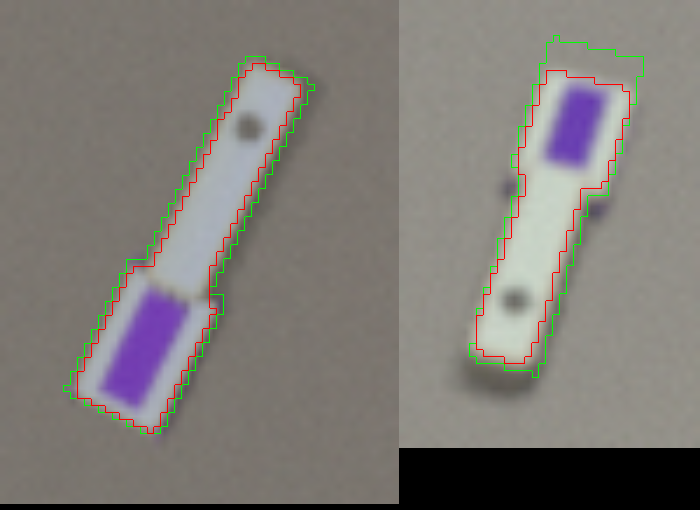

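```bash
python3 - <<'E'
from h import *
print(back("top",(260,264.4),.018),back("scene",(364.9,140.7),.018))
E
python3 -m pendant '[{"tx":0.64,"ty":-0.9,"wz":-0.149,"hand":65},{"tx":0.64,"ty":-0.9,"wz":-0.149,"hand":65},{"tx":0.64,"ty":-0.9,"wz":-0.149,"hand":65},{"tx":0.64,"ty":-0.9,"wz":-0.149,"hand":65},{"tx":0.64,"ty":-0.9,"wz":-0.149,"hand":65},{"tx":0.64,"ty":-0.9,"wz":-0.149,"hand":65},{"tx":0.64,"ty":-0.9,"wz":-0.149,"hand":65},{"tx":0.64,"ty":-0.9,"wz":-0.149,"hand":65},{"hand":65},{"hand":65}]'
```

```text
[0.36584667 0.26960282 0.018     ] [0.36262717 0.27083411 0.018     ]$[0]: bad value
```

```bash
python3 -m pendant '[{"tx":0.64,"ty":-0.9,"tz":0,"wx":0,"wy":0,"wz":-0.149,"hand":65}]'
```

```text
t: 0.22
ee_pos: [0.1947, 0.559, 0.2305]
tool_rot: [-0.0, 0.801, 0.598, -0.0]
force: [0.8, 0.3, -0.3]
opening: 0.07
```

```bash
python3 -m pendant '[{"tx":0.64,"ty":-0.9,"tz":0,"wx":0,"wy":0,"wz":-0.149,"hand":65},{"tx":0.64,"ty":-0.9,"tz":0,"wx":0,"wy":0,"wz":-0.149,"hand":65},{"tx":0.64,"ty":-0.9,"tz":0,"wx":0,"wy":0,"wz":-0.149,"hand":65},{"tx":0.64,"ty":-0.9,"tz":0,"wx":0,"wy":0,"wz":-0.149,"hand":65},{"tx":0.64,"ty":-0.9,"tz":0,"wx":0,"wy":0,"wz":-0.149,"hand":65},{"tx":0.64,"ty":-0.9,"tz":0,"wx":0,"wy":0,"wz":-0.149,"hand":65},{"tx":0.64,"ty":-0.9,"tz":0,"wx":0,"wy":0,"wz":-0.149,"hand":65},{"tx":0,"ty":0,"tz":0,"wx":0,"wy":0,"wz":0,"hand":65},{"tx":0,"ty":0,"tz":0,"wx":0,"wy":0,"wz":0,"hand":65}]'
```

```text
t: 1.35
ee_pos: [0.4193, 0.2432, 0.2312]
tool_rot: [-0.0, 0.853, 0.522, -0.0]
force: [0.2, 1.0, -0.1]
opening: 0.065
```

```bash
python3 -m pendant '[{"tx":0,"ty":0,"tz":-0.8,"wx":0,"wy":0,"wz":0,"hand":65},{"tx":0,"ty":0,"tz":-0.8,"wx":0,"wy":0,"wz":0,"hand":65},{"tx":0,"ty":0,"tz":-0.8,"wx":0,"wy":0,"wz":0,"hand":65},{"tx":0,"ty":0,"tz":-0.8,"wx":0,"wy":0,"wz":0,"hand":65},{"tx":0,"ty":0,"tz":-0.6,"wx":0,"wy":0,"wz":0,"hand":65},{"tx":0,"ty":0,"tz":-0.4,"wx":0,"wy":0,"wz":0,"hand":65},{"tx":0,"ty":0,"tz":-0.3,"wx":0,"wy":0,"wz":0,"hand":65},{"tx":0,"ty":0,"tz":0,"wx":0,"wy":0,"wz":0,"hand":65},{"tx":0,"ty":0,"tz":0,"wx":0,"wy":0,"wz":0,"hand":65}]'
```

```text
t: 2.48
ee_pos: [0.4196, 0.2436, 0.0069]
tool_rot: [0.0, 0.853, 0.522, 0.0]
force: [-0.6, -0.3, -0.4]
opening: 0.0649
```

```bash
python3 -m pendant '[{"tx":0,"ty":0,"tz":0,"wx":0,"wy":0,"wz":0,"hand":15},{"tx":0,"ty":0,"tz":0,"wx":0,"wy":0,"wz":0,"hand":15},{"tx":0,"ty":0,"tz":0,"wx":0,"wy":0,"wz":0,"hand":15},{"tx":0,"ty":0,"tz":0,"wx":0,"wy":0,"wz":0,"hand":15},{"tx":0,"ty":0,"tz":0,"wx":0,"wy":0,"wz":0,"hand":15},{"tx":0,"ty":0,"tz":0,"wx":0,"wy":0,"wz":0,"hand":15},{"tx":0,"ty":0,"tz":0,"wx":0,"wy":0,"wz":0,"hand":15}]'
```

```text
t: 3.35
ee_pos: [0.4198, 0.2433, 0.0071]
tool_rot: [0.0, 0.853, 0.522, 0.001]
force: [-0.9, 0.5, 7.9]
opening: 0.029
```

```bash
python3 -m pendant '[{"tx":0,"ty":0,"tz":0.4,"wx":0,"wy":0,"wz":0,"hand":15},{"tx":0,"ty":0,"tz":0.8,"wx":0,"wy":0,"wz":0,"hand":15},{"tx":0,"ty":0,"tz":0.9,"wx":0,"wy":0,"wz":0,"hand":15},{"tx":0.3,"ty":-0.3,"tz":0.7,"wx":0,"wy":0,"wz":0,"hand":15},{"tx":0.6,"ty":-0.55,"tz":0.2,"wx":0,"wy":0,"wz":0,"hand":15},{"tx":0.8,"ty":-0.75,"tz":0,"wx":0,"wy":0,"wz":0,"hand":15},{"tx":0.8,"ty":-0.75,"tz":0,"wx":0,"wy":0,"wz":0,"hand":15},{"tx":0.8,"ty":-0.75,"tz":0,"wx":0,"wy":0,"wz":0,"hand":15},{"tx":0.8,"ty":-0.75,"tz":0,"wx":0,"wy":0,"wz":0,"hand":15},{"tx":0.8,"ty":-0.75,"tz":0,"wx":0,"wy":0,"wz":0,"hand":15},{"tx":0.5,"ty":-0.5,"tz":0,"wx":0,"wy":0,"wz":0,"hand":15},{"tx":0.28,"ty":-0.25,"tz":0,"wx":0,"wy":0,"wz":0,"hand":15}]' && python3 - <<'E'
from h import *
import time
s=bot.sense();print(s["t"],s["ee_pos"],s["opening"])
a=bot.capture("top")[:,:,::-1];b=bot.capture("scene")[:,:,::-1]
cv2.imwrite("pics/hold_t.png",a);cv2.imwrite("pics/hold_s.png",b)
R=lambda i,x,y:cv2.resize(i[y:y+120,x:x+80],(400,600),interpolation=2)
cv2.imwrite("pics/hold.png",np.hstack([R(a,305,80),R(b,250,150)]))
print(bot.sense()["ee_pos"])
E
```

```text
t: 4.85
ee_pos: [0.7042, -0.0261, 0.1559]
tool_rot: [-0.0, 0.853, 0.521, -0.0]
force: [0.5, 0.8, -2.3]
opening: 0.0289
4.85 [ 0.7042489  -0.02608774  0.15591561] 0.028892613385168818
[ 0.70416581 -0.02584701  0.1557998 ]
```

View pics/hold.png

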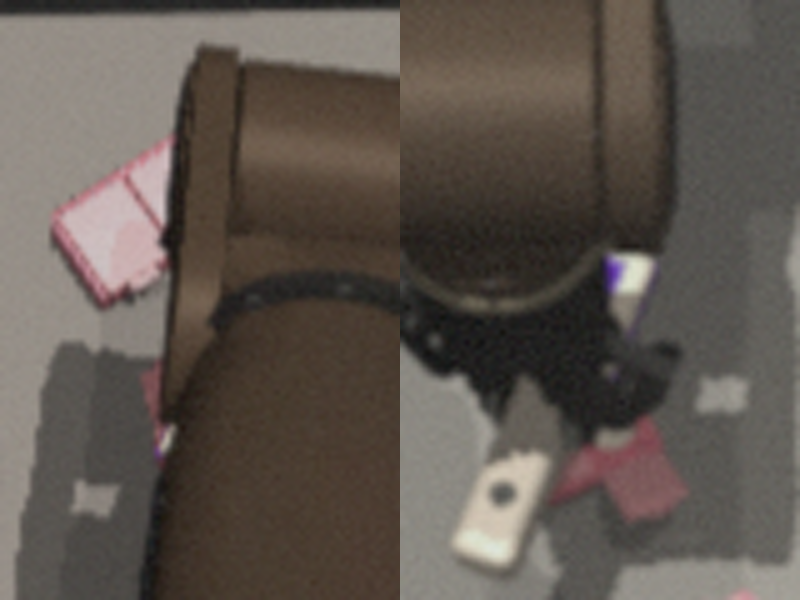

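The scene view shows the handle dot at (270.2,248.2). Comparing its displacement with the TCP's tells me whether the wand slipped or tilted.

```bash
python3 - <<'E'
from h import *
a=back("scene",(356.1,165.4),.03);b=back("scene",(270.2,248.2),.1788)
print(a,b,b-a,np.array([.7042-.4198,-.026-.2433]))
e=back("scene",(345+0,0),0)
d=np.array([np.cos(2.672),np.sin(2.672)])
print("dot along",(a[:2]-[.411,.2465])@d)
E
```

```text
[0.45903277 0.22090975 0.03      ] [ 0.74551733 -0.04762773  0.1788    ] [ 0.28648456 -0.26853747  0.1488    ] [ 0.2844 -0.2693]
dot along -0.054413531505093475
```

```bash
python3 -m pendant '[{"tx":0,"ty":0.03,"tz":-0.3,"wx":0,"wy":0,"wz":0,"hand":15},{"tx":0,"ty":0,"tz":-0.4,"wx":0,"wy":0,"wz":0,"hand":15},{"tx":0,"ty":0,"tz":-0.3,"wx":0,"wy":0,"wz":0,"hand":15},{"tx":0,"ty":0,"tz":-0.2,"wx":0,"wy":0,"wz":0,"hand":15},{"tx":0,"ty":0,"tz":-0.12,"wx":0,"wy":0,"wz":0,"hand":15},{"tx":0,"ty":0,"tz":0,"wx":0,"wy":0,"wz":0,"hand":15},{"tx":0,"ty":0,"tz":0,"wx":0,"wy":0,"wz":0,"hand":15},{"tx":0,"ty":0,"tz":0,"wx":0,"wy":0,"wz":0,"hand":15}]' && python3 - <<'E'
from h import *
b=bot.capture("scene")[:,:,::-1]
cv2.imwrite("pics/low.png",cv2.resize(b[180:300,230:390],(800,600),interpolation=2))
E
```

```text
t: 5.95
ee_pos: [0.7037, -0.0228, 0.0909]
tool_rot: [0.0, 0.853, 0.522, 0.0]
force: [-0.2, 0.7, -1.6]
opening: 0.0289
```

View pics/low.png

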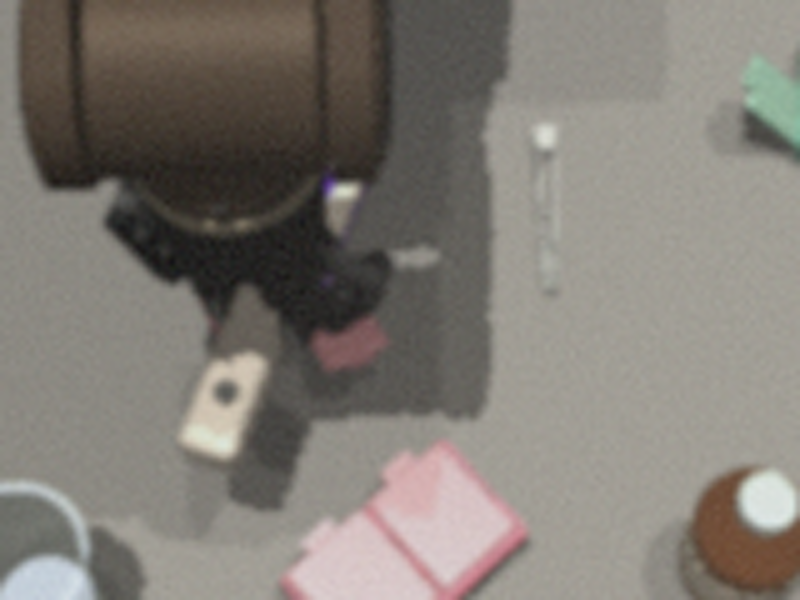

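```bash
Z='x'; python3 -m pendant '[{"tx":0,"ty":0,"tz":0,"wx":0,"wy":0,"wz":0,"hand":15},{"tx":0,"ty":0,"tz":0,"wx":0,"wy":0,"wz":0,"hand":15},{"tx":0,"ty":0,"tz":0,"wx":0,"wy":0,"wz":0,"hand":15},{"tx":0,"ty":0,"tz":0,"wx":0,"wy":0,"wz":0,"hand":15},{"tx":0,"ty":0,"tz":0,"wx":0,"wy":0,"wz":0,"hand":15},{"tx":0,"ty":0,"tz":0,"wx":0,"wy":0,"wz":0,"hand":15},{"tx":0,"ty":0,"tz":0,"wx":0,"wy":0,"wz":0,"hand":15},{"tx":0,"ty":0,"tz":0,"wx":0,"wy":0,"wz":0,"hand":15},{"tx":0,"ty":0,"tz":0,"wx":0,"wy":0,"wz":0,"hand":15},{"tx":0,"ty":0,"tz":0,"wx":0,"wy":0,"wz":0,"hand":15},{"tx":0,"ty":0,"tz":0,"wx":0,"wy":0,"wz":0,"hand":15},{"tx":0,"ty":0,"tz":0,"wx":0,"wy":0,"wz":0,"hand":15}]'
```

```text
t: 7.5
ee_pos: [0.7036, -0.0228, 0.0904]
tool_rot: [-0.0, 0.853, 0.522, 0.0]
force: [-0.5, -0.1, -0.7]
opening: 0.029
```

The scene view shows the wand level above the tray, with the tail dot at about (274.6,258), and clear of the open lid. The wrist force is near zero. I hold a bit longer, then rise.

```bash
python3 -m pendant '[{"tx":0,"ty":0,"tz":0,"wx":0,"wy":0,"wz":0,"hand":15},{"tx":0,"ty":0,"tz":0,"wx":0,"wy":0,"wz":0,"hand":15},{"tx":0,"ty":0,"tz":0,"wx":0,"wy":0,"wz":0,"hand":15},{"tx":0,"ty":0,"tz":0,"wx":0,"wy":0,"wz":0,"hand":15},{"tx":0,"ty":0,"tz":0,"wx":0,"wy":0,"wz":0,"hand":15},{"tx":0,"ty":0,"tz":0,"wx":0,"wy":0,"wz":0,"hand":15},{"tx":0,"ty":0,"tz":0,"wx":0,"wy":0,"wz":0,"hand":15},{"tx":0,"ty":0,"tz":0,"wx":0,"wy":0,"wz":0,"hand":15},{"tx":0,"ty":0,"tz":0.3,"wx":0,"wy":0,"wz":0,"hand":15},{"tx":0,"ty":0,"tz":0.5,"wx":0,"wy":0,"wz":0,"hand":15},{"tx":0,"ty":0,"tz":0.5,"wx":0,"wy":0,"wz":0,"hand":15}]'; python3 - <<'E'
from h import *
print(back("scene",(274.6,258),.114), np.array([.459+.7037-.4198,.2209-.0228-.2433]))
E
```

```text
t: 8.88
ee_pos: [0.7037, -0.0228, 0.1571]
tool_rot: [0.0, 0.853, 0.522, 0.0]
force: [-0.8, 0.7, -0.7]
opening: 0.0291
[ 0.74477798 -0.0439884   0.114     ] [ 0.7429 -0.0452]
```

```bash
python3 -m pendant '[{"tx":-0.4,"ty":0.02,"tz":0,"wx":0,"wy":0,"wz":0.155,"hand":15},{"tx":-0.7,"ty":0.02,"tz":0,"wx":0,"wy":0,"wz":0.155,"hand":15},{"tx":-0.8,"ty":0.02,"tz":0,"wx":0,"wy":0,"wz":0.155,"hand":15},{"tx":-0.8,"ty":0.02,"tz":0,"wx":0,"wy":0,"wz":0.155,"hand":15},{"tx":-0.8,"ty":0.02,"tz":0,"wx":0,"wy":0,"wz":0.155,"hand":15},{"tx":-0.7,"ty":0.02,"tz":0,"wx":0,"wy":0,"wz":0.155,"hand":15},{"tx":-0.5,"ty":0.02,"tz":0,"wx":0,"wy":0,"wz":0.155,"hand":15},{"tx":-0.33,"ty":0,"tz":0,"wx":0,"wy":0,"wz":0.155,"hand":15},{"tx":0,"ty":0,"tz":0,"wx":0,"wy":0,"wz":0,"hand":15},{"tx":0,"ty":0,"tz":0,"wx":0,"wy":0,"wz":0,"hand":15}]'
```

```text
t: 10.12
ee_pos: [0.4531, -0.016, 0.1556]
tool_rot: [0.0, 0.792, 0.611, 0.0]
force: [0.8, -0.8, -0.8]
opening: 0.0289
```

```bash
python3 -m pendant '[{"tx":0,"ty":0,"tz":-0.5,"wx":0,"wy":0,"wz":0,"hand":15},{"tx":0,"ty":0,"tz":-0.6,"wx":0,"wy":0,"wz":0,"hand":15},{"tx":0,"ty":0,"tz":-0.6,"wx":0,"wy":0,"wz":0,"hand":15},{"tx":0,"ty":0,"tz":-0.4,"wx":0,"wy":0,"wz":0,"hand":15},{"tx":0,"ty":0,"tz":-0.3,"wx":0,"wy":0,"wz":0,"hand":15},{"tx":0,"ty":0,"tz":-0.2,"wx":0,"wy":0,"wz":0,"hand":15},{"tx":0,"ty":0,"tz":-0.15,"wx":0,"wy":0,"wz":0,"hand":15},{"tx":0,"ty":0,"tz":-0.05,"wx":0,"wy":0,"wz":0,"hand":15},{"tx":0,"ty":0,"tz":-0.03,"wx":0,"wy":0,"wz":0,"hand":15},{"tx":0,"ty":0,"tz":0,"wx":0,"wy":0,"wz":0,"hand":15}]'
```

```text
t: 11.38
ee_pos: [0.4522, -0.0158, 0.014]
tool_rot: [0.0, 0.792, 0.611, 0.0]
force: [-0.6, 1.2, -2.0]
opening: 0.0291
```

```bash
python3 -m pendant '[{"tx":0,"ty":0,"tz":-0.02,"wx":0,"wy":0,"wz":0,"hand":15},{"tx":0,"ty":0,"tz":0,"wx":0,"wy":0,"wz":0,"hand":15},{"tx":0,"ty":0,"tz":0,"wx":0,"wy":0,"wz":0,"hand":15}]'; python3 - <<'E'
from h import *
b=bot.capture("scene")[:,:,::-1]
cv2.imwrite("pics/place.png",cv2.resize(b[100:250,200:400],(800,600),interpolation=2))
E
```

```text
t: 11.75
ee_pos: [0.4522, -0.0158, 0.0131]
tool_rot: [0.0, 0.792, 0.611, 0.0]
force: [-1.4, 0.1, 5.4]
opening: 0.0288
```

View pics/place.png

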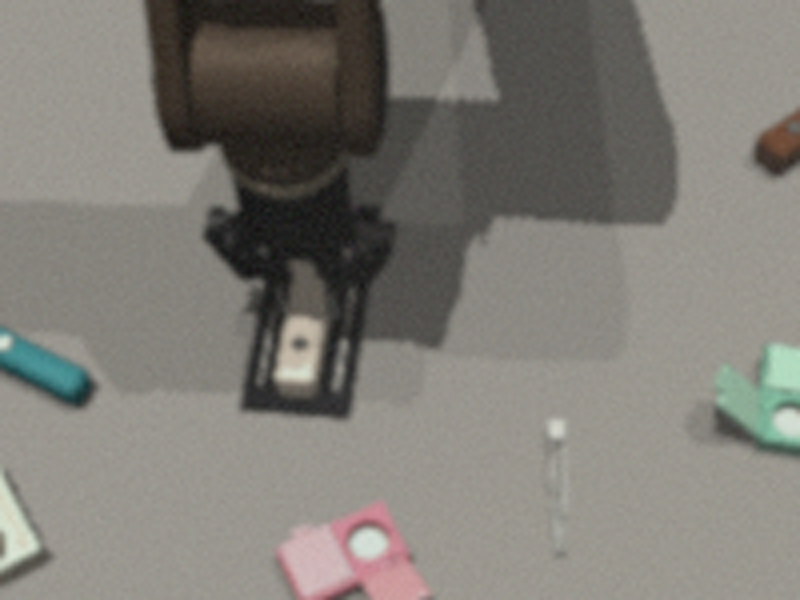

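The wand lies along the pad between the chrome lines, with its tail 10 mm or so from the pad's end. Contact force is about 5 N. Now I release and retreat.

```bash
python3 -m pendant '[{"tx":0,"ty":0,"tz":0,"wx":0,"wy":0,"wz":0,"hand":60},{"tx":0,"ty":0,"tz":0,"wx":0,"wy":0,"wz":0,"hand":60},{"tx":0,"ty":0,"tz":0,"wx":0,"wy":0,"wz":0,"hand":60},{"tx":0,"ty":0,"tz":0,"wx":0,"wy":0,"wz":0,"hand":60},{"tx":0,"ty":0,"tz":0,"wx":0,"wy":0,"wz":0,"hand":60}]'; python3 -m pendant '[{"tx":0,"ty":0,"tz":0.2,"wx":0,"wy":0,"wz":0,"hand":60},{"tx":0,"ty":0,"tz":0.5,"wx":0,"wy":0,"wz":0,"hand":60},{"tx":0,"ty":0,"tz":0.9,"wx":0,"wy":0,"wz":0,"hand":60},{"tx":0,"ty":0,"tz":0.9,"wx":0,"wy":0,"wz":0,"hand":60},{"tx":0,"ty":0.9,"tz":0.6,"wx":0,"wy":0,"wz":0,"hand":60},{"tx":0,"ty":0.9,"tz":0.6,"wx":0,"wy":0,"wz":0,"hand":60},{"tx":0,"ty":0.9,"tz":0,"wx":0,"wy":0,"wz":0,"hand":60},{"tx":0,"ty":0.9,"tz":0,"wx":0,"wy":0,"wz":0,"hand":60},{"tx":0,"ty":0.9,"tz":0,"wx":0,"wy":0,"wz":0,"hand":60},{"tx":0,"ty":0.9,"tz":0,"wx":0,"wy":0,"wz":0,"hand":60},{"tx":0,"ty":0,"tz":0,"wx":0,"wy":0,"wz":0,"hand":60}]'; python3 - <<'E'
from h import *
a=bot.capture("top")[:,:,::-1];b=bot.capture("scene")[:,:,::-1]
R=lambda i,x,y:cv2.resize(i[y:y+120,x:x+80],(400,600),interpolation=2)
cv2.imwrite("pics/end.png",np.hstack([R(a,310,150),R(b,240,120)]))
E
```

```text
t: 12.42
ee_pos: [0.452, -0.0158, 0.0128]
tool_rot: [-0.0, 0.792, 0.611, 0.0]
force: [0.8, 0.1, 1.2]
opening: 0.0598
t: 13.8
ee_pos: [0.4515, 0.2564, 0.1983]
tool_rot: [-0.0, 0.791, 0.612, 0.0]
force: [-0.3, -0.1, 0.4]
opening: 0.0603
```

View pics/end.png

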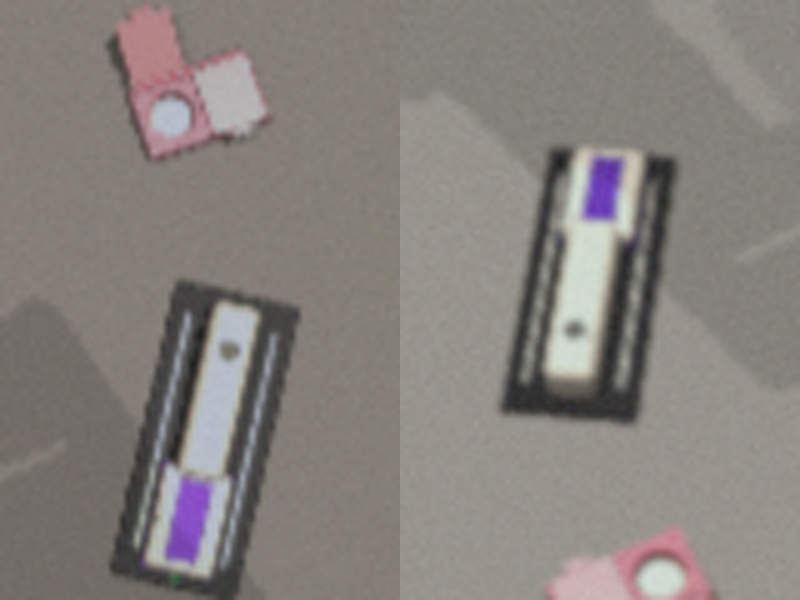

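Both views show the wand lying along the pad between the chrome lines, lamp down and let go, with the violet patch at top (347,254). The offset looks like only a few mm. I check it numerically and hand in.

```bash
python3 - <<'E'
from h import *
for n,p,d in(("top",(347.2,253.8),(355.5,219.6)),("scene",(280.2,157.2),(274.6,185.4))):
    p=back(n,p,.024)[:2];d=back(n,d,.036)[:2];u=(p-d)/np.linalg.norm(p-d);o=p-.053*u
    print(n,o,np.arctan2(u[1],u[0]),"off",o-[.4427,-.0144])
print(bot.sense()["t"],bot.sense()["force"]);bot.close_job()
E
```

```text
top [ 0.44481956 -0.01423767] 2.885290703725377 off [0.00211956 0.00016233]
scene [ 0.44210042 -0.01318128] 2.89593436520432 off [-0.00059958  0.00121872]
13.9 [0.29491865 0.02655274 0.49712979]
the job is handed in; nothing more can be done
```

I picked up the white wand and held it lamp down over the open well of the small pink tray. The lamp window was about 66 mm above the rim. The pose at the hold height was steady for over 2.5 s, and the wrist force stayed near zero. I then laid the wand on the charging pad, let go and backed the arm off. The job was handed in at t = 13.9 s.

**Last checks:**
- **Final position:** the wand's middle is about 2 mm from the pad's centre, and its length is within about 1° of the pad's. Both cameras agree.
- **Grip:** the wand did not slip or tilt visibly in the gripper. Its handle dot stayed within about 2 mm of where the tool motion put it.
- **Release:** the gripper is clear of everything, with force about zero.

**Checks that failed or disagreed:**
- **Wand fit:** the scene-camera outline fit of the wand was poor, 10–17 mm off the top view. I used the violet patch instead, where the two views agreed to about 3 mm.
- **Lamp position over the well:** the arm hid the lamp and well in the top view. I worked out that the lamp was about 1–2 mm off centre from the tool motion, with about 4 mm of camera uncertainty, and did not see it directly.
- **Refused call:** my first move command was refused for missing fields, and nothing moved.

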